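Unpile the soldered boards into their trays

ROBOT

A 6-joint arm with a two-finger parallel gripper is mounted at the origin on the work surface. World frame = base frame: x ahead of the robot, y to its left, z up, the work surface at z = 0. Lengths are in m, angles in rad, forces in N, time in s.
With the tool pointing down it reaches from about 0.3 to 0.85 m from the base axis. Payload 4.2 kg.
Tool frame: the origin (TCP) lies on the centre line of the jaws, within the pads' length; the fingertips stand 17 mm ahead of it and the grasp point (between the pads) lies 2 mm behind it (bot.tips_ahead is the z of the fingertips in the tool frame, in m); z points along the fingers, y is the line along which they close (so a half turn about z gives the same grasp; the last joint's range is limited). The gripper opens to 91 mm and grips with 3 to 60 N. Pads are 32 mm wide; open, the fingers measure 118 mm over their backs; the gripper's body (76 mm by 178 mm) begins 60 mm behind the grasp point.
Start: joints at [-1.135, 0.32, 1.565, -0, 1.257, -0.02], TCP at [0.253, -0.516, 0.231] pointing down, gripper open.
Joint ranges: [-3.11, 3.11], [-0.84, 2.01], [0.21, 2.61], [-1.34, 4.49], [0.05, 2.63], [-2.56, 2.56]. Speed limits (rad/s): [2.57, 2.57, 3.14, 3.14, 3.14, 3.14].

INTERFACE

Orientations are given as a unit quaternion [x, y, z, w].
In Python, from station import bot, vision, spotter gives the robot as it stands.
- The arm moves only by the shell command python3 -m jog 'ROWS' [OPENING]. ROWS is JSON, a list of rows, each a list of 6 numbers: the shift along the tool's x, y, z in m, then the turn, a rotation vector about the tool's x, y, z in rad. A call has 1 to 8 rows; each row is the pose to reach, as a shift and turn from the pose commanded when the call began, along the tool's axes at that moment; what a row does not reach only later rows make up. A row lasts 1/12 s, in which the tool goes at most 41.7 mm and 7.16 degrees, less where a joint would pass 70% of its speed; a pose out of reach is approached as far as the arm can. A call with a gripper value outside its range is refused whole. OPENING is the finger opening in m, from 0 to 0.0912, set as the call begins (- or left out, the last holds). The fingers move at their own pace and stop on an object; the grip force is fixed at half the most. Time passes only in rows, so rows that repeat a pose let the fingers close. It gives the time, the measured TCP pose, the force and the opening at its end, in the units of the state.
- bot.state(): the state, without advancing time (a new reading comes with each control period).
- vision.get_image(name): name is "scene" or "top" or "wrist"; returns a dict with "image" (420x560x3 uint8, blue, green, red), "fov_y" (degrees; the focal length in pixels is half the picture's height over the tangent of half this angle, whatever the lens; pixels are square), "cx", "cy" (the principal point, pixels), "rvec" (rotation vector, rad) and "tvec" (3), from world to camera coordinates, as OpenCV has them. Camera axes: x right, y down, z forward; pixel columns grow to the right and rows downward; lengths in m; the calibration is good to about 2 mm. The wrist camera is an equidistant fisheye: a pixel r from the principal point sees the ray r / f radians off the axis. A picture is of the moment at which its call begins. There is no depth.
- bot.finish_job(): hands the job in, once; it reports no verdict.
Trained networks look in a picture, given as the dict that the camera call returned (one of the last four; its "shot" number tells which), for a name from the list of things; names that differ only in an ending like _2 or _b are one class to them, and where a whole thing is asked for, a point or a joint stands for the part that bears it (a point fixed in the world has none). Each returns a list of dicts, best first, with "conf" (0 to 1); they miss things now and then, are a little off and sometimes report something else, mostly with a low value. They report only what shows in the picture. A call takes as long as a camera call. They do not tell look-alikes from the thing itself.
- spotter.look_for(label, picture): "point" ([x, y, z] in m, in world coordinates, good to about 4 mm: the middle of the surface that is visible of it).
- spotter.masks_of(label, picture): "pixels" (420x560 bool, what is visible of it).
The state is a dict: "time_s": time; "joint_positions": joint angles; "qd": joint speeds; "joint_torque": joint torques, N m; "tcp_pos": TCP position; "ee_rot": TCP orientation; "ft_force": force on the tool from outside, world axes, zero at the start; "wrist_torque": the same for the moment, N m; "opening": finger opening in m.
Only numpy, scipy, OpenCV 4.12 (cv2) and the standard library are available. Lean on these libraries where they do the work, as an engineer would, in place of code of your own. Each camera call takes 0.05 s, during which the arm holds its last target. There are 200 camera calls.

TASK

The four soldered boards are piled on top of one another on their standoff legs. Take the pile apart and stand each board, right way up and flat on its legs, in the dark grey tray made for its size, so that no board catches on a rim; set them down gently, never dropping or tipping one. Leave the computer mouse and the roll of tape where they are.

Things in the scene. Friction and masses are not known exactly. Their poses are not given: they have to be found in the camera images.
- long_board: long narrow green board, 134 (x) by 50 mm (y), 130 g, lowest of the pile. Its top is 27 mm above its feet: 4 legs, 6 mm across, at x +-28, y +-17 mm. Held by a wound, yellow-taped transformer at its middle, 30 (x) by 25 mm (y), top 48 mm above the feet, gripped across y; other parts near |x| < 22 mm are under 2 mm tall, elsewhere under 12. Origin: centre, at foot level, z up. Either way round will do.
- square_board: square green board, 86 (x) by 86 mm (y), 140 g, standing on the long board. Its top is 27 mm above its feet: 4 legs, 6 mm across, at x +-28, y +-17 mm. Held by a finned aluminium heatsink at its middle, 32 (x) by 30 mm (y), top 48 mm above the feet, gripped across y; other parts near |x| < 22 mm are under 2 mm tall, elsewhere under 12. Origin: centre, at foot level, z up. Either way round will do.
- medium_board: middle-sized oblong green board, 100 (x) by 64 mm (y), 150 g, standing on the square board. Its top is 27 mm above its feet: 4 legs, 6 mm across, at x +-28, y +-17 mm. Held by a black potted transformer at its middle, 32 (x) by 27 mm (y), top 48 mm above the feet, gripped across y; other parts near |x| < 22 mm are under 2 mm tall, elsewhere under 12. Origin: centre, at foot level, z up. Either way round will do.
- small_board: smallest, oblong green board, 66 (x) by 44 mm (y), 70 g, on top of the pile. Its top is 27 mm above its feet: 4 legs, 6 mm across, at x +-28, y +-17 mm. Held by a black relay at its middle, 28 (x) by 22 mm (y), top 48 mm above the feet, gripped across y; other parts near |x| < 22 mm are under 2 mm tall, elsewhere under 12. Origin: centre, at foot level, z up. Either way round will do.
- long_tray: the long narrow shallow open dark grey plastic tray, for the 134 x 50 mm board: outside 158 mm (its x) by 74 mm (its y) and 30 mm high, walls and floor 3 mm thick, inside 152 by 68 mm; a board standing in it has its top level with the rim. Stays put on the bench. Origin: centre of the underside, at bench height; z up.
- square_tray: the square shallow open dark grey plastic tray, for the 86 x 86 mm board: outside 110 mm (its x) by 110 mm (its y) and 30 mm high, walls and floor 3 mm thick, inside 104 by 104 mm; a board standing in it has its top level with the rim. Stays put on the bench. Origin: centre of the underside, at bench height; z up.
- medium_tray: the middle-sized oblong shallow open dark grey plastic tray, for the 100 x 64 mm board: outside 124 mm (its x) by 88 mm (its y) and 30 mm high, walls and floor 3 mm thick, inside 118 by 82 mm; a board standing in it has its top level with the rim. Stays put on the bench. Origin: centre of the underside, at bench height; z up.
- small_tray: the smallest, oblong shallow open dark grey plastic tray, for the 66 x 44 mm board: outside 90 mm (its x) by 68 mm (its y) and 30 mm high, walls and floor 3 mm thick, inside 84 by 62 mm; a board standing in it has its top level with the rim. Stays put on the bench. Origin: centre of the underside, at bench height; z up.
- mouse: a black and blue computer mouse, 104 x 60 x 34 mm, loose on the bench, not to be moved. Origin: centre of its underside.
- tape_roll: a roll of tan tape lying flat, 100 mm across and 24 mm high, loose on the bench, not to be moved. Origin: centre of its underside.
Mind the look-alikes: they are no part of the job. What is shaped like the small_tray but orange or red is not meant.

How it is judged:
By the outcome, as a careful person would: the job done as asked, in the order asked, and still so for the second after the job is handed in, with the robot touching nothing.
It also fails if it takes over 90 s, if anything falls off the work surface, if the arm or the gripper's body presses on something with over 40 N, if the wrist force passes 120 N, or if a joint passes its speed limit or range.

## Working session

There is one attempt and no reset: what is moved stays moved. The work goes in short steps, Python scripts to look and compute and a shell command to move; the robot and the scene stay as the last step left them, time stands still between calls to the robot, and variables do not carry over. Pictures are saved under pics/ and viewed, on a budget of 14 in all, crops included, one or two more only if the job needs it, and the job is handed in when it is done.

```bash
ls; mkdir -p pics
python3 - <<'E'
from station import bot,vision,spotter
import cv2,numpy as np
for n in("top","scene"):
    p=vision.get_image(n); cv2.imwrite(f"pics/{n}0.png",p["image"])
    print(n,p["fov_y"],p["cx"],p["cy"],p["rvec"],p["tvec"])
    for l in "long_board square_board medium_board small_board long_tray square_tray medium_tray small_tray mouse tape_roll".split():
        print(l,[(np.round(d["point"],3).tolist(),round(d["conf"],2)) for d in spotter.look_for(l,p)][:4])
print(bot.state(),bot.tips_ahead)
E
```

```text
pics
top 50.779608085577586 284.776739785342 212.5602234151454 [ 2.19200484 -2.17655937  0.08764618] [0.00644985 0.48798332 1.03924822]
long_board [([0.638, 0.035, 0.028], 0.54)]
square_board [([0.642, 0.089, 0.11], 0.63), ([0.603, 0.088, 0.052], 0.61)]
medium_board [([0.626, 0.081, 0.083], 0.97), ([0.634, 0.038, 0.03], 0.29)]
small_board [([0.641, 0.089, 0.108], 0.97)]
long_tray [([0.626, -0.101, 0.007], 0.67)]
square_tray [([0.462, 0.185, 0.006], 0.73), ([0.602, 0.088, 0.054], 0.65)]
medium_tray []
small_tray [([0.472, 0.001, 0.005], 0.96), ([0.314, -0.164, 0.004], 0.91)]
mouse [([0.615, -0.288, 0.025], 0.9)]
tape_roll [([0.602, 0.293, 0.022], 0.61)]
scene 46.819957696218694 281.22016121731303 209.16580847588858 [ 1.81163981  1.61794234 -0.69250502] [-0.08339443 -0.27210857  1.33891604]
long_board [([0.648, 0.04, 0.032], 0.8)]
square_board [([0.668, 0.086, 0.055], 0.73)]
medium_board [([0.654, 0.084, 0.08], 0.71)]
small_board [([0.65, 0.082, 0.105], 0.89), ([0.466, -0.198, 0.007], 0.18)]
long_tray [([0.617, -0.103, 0.005], 0.65)]
square_tray [([0.455, 0.185, 0.008], 0.96)]
medium_t
[... 238 characters left out ...]
oint_positions': array([-1.13497997e+00,  3.19589326e-01,  1.56451755e+00, -3.45534947e-05,
        1.25741551e+00, -1.99962070e-02]), 'qd': array([-1.32660265e-03,  3.20102321e-04,  2.07207697e-05,  1.09945484e-03,
        2.87589936e-04, -4.48195606e-04]), 'joint_torque': array([-1.44241814e-03, -4.12373614e+01, -2.32236046e+01,  7.27303256e-02,
        3.75606387e-02, -3.03617867e-05]), 'tcp_pos': array([ 0.25310363, -0.5162978 ,  0.23097526]), 'ee_rot': array([ 9.74140377e-01,  2.25943632e-01, -8.82884651e-06,  3.77723150e-05]), 'ft_force': array([-0.46493777, -0.0759413 , -0.35978702]), 'wrist_torque': array([ 0.02333898, -0.01019755,  0.00727607]), 'opening': 0.09123808319113492} 0.017
```

View pics/top0.png

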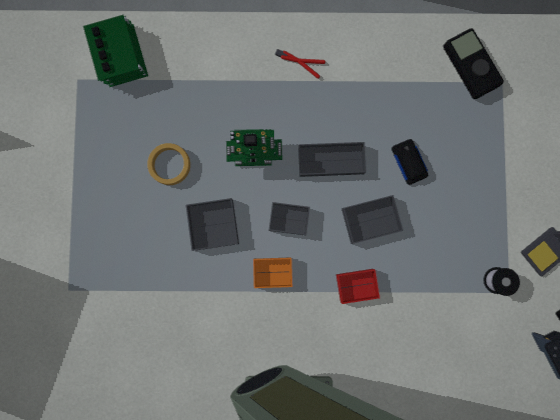

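View pics/scene0.png

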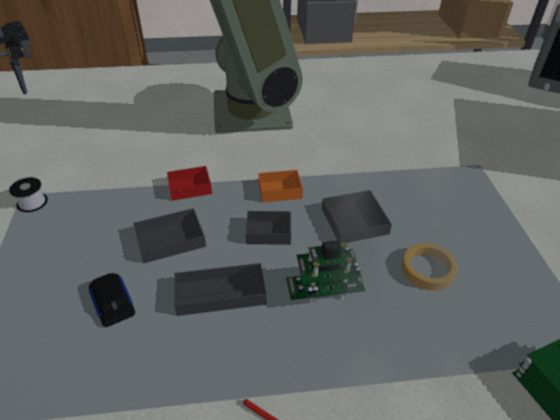

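The pile sits near top pixel (252,147), with its long axis along world y. The four dark trays are at about (213,225), (290,218), (372,220) and (332,160). The orange and red ones are look-alikes. I'll fit the tray poses next and work out the first move.

```bash
cat > h.py <<'E'
from station import bot,vision,spotter
import cv2,numpy as np
from scipy.spatial.transform import Rotation as R
from scipy.optimize import minimize
TR=dict(long_tray=(.158,.074),square_tray=(.110,.110),medium_tray=(.124,.088),small_tray=(.090,.068))
BD=dict(long_board=(.134,.050),square_board=(.086,.086),medium_board=(.100,.064),small_board=(.066,.044))
def proj(p,X,fish=False):
    c=R.from_rotvec(p["rvec"]).apply(X)+p["tvec"]
    f=p["image"].shape[0]/2/np.tan(np.radians(p["fov_y"]/2))
    if fish:
        r=np.hypot(c[:,0],c[:,1]);s=np.arctan2(r,c[:,2])/np.maximum(r,1e-9)
    else: s=1/c[:,2]
    return np.c_[f*c[:,0]*s+p["cx"],f*c[:,1]*s+p["cy"]]
def box(x,y,a,d,z0,z1):
    s=np.array([[i,j] for i in(-1,1) for j in(-1,1)])*np.array(d)/2
    c,n=np.cos(a),np.sin(a); q=s@np.array([[c,n],[-n,c]])+[x,y]
    return np.vstack([np.c_[q,np.full(4,z)] for z in(z0,z1)])
def hullmask(uv):
    m=np.zeros((420*2,560*2),np.uint8)
    h=cv2.convexHull((uv*2+.5).astype(np.float32))
    cv2.fillConvexPoly(m,np.round(h*16).astype(np.int32),1,shift=4); return m>0
def fit(views,d,z0,z1,x0):
    """views: [(pic,mask,fish)]; returns x,y,yaw,IoU"""
    big=[np.kron(m,np.ones((2,2),bool)) for _,m,_ in views]
    def cost(v):
        X=box(*v[:2],v[2],d,z0,z1);t=0
        for (p,_,f),b in zip(views,big):
            h=hullmask(proj(p,X,f));t+=1-(h&b).sum()/(h|b).sum()
        return t/len(views)
    best=min((minimize(cost,[*x0[:2],a],method="Nelder-Mead",options=dict(initial_simplex=[[*x0[:2],a],[x0[0]+.01,x0[1],a],[x0[0],x0[1]+.01,a],[x0[0],x0[1],a+.15]],xatol=1e-4,fatol=1e-5)) for a in (x0[2]-.3,x0[2],x0[2]+.3)),key=lambda r:r.fun)
    return np.round(best.x,4),round(1-best.fun,3)
def mask(l,p,xy,fish=False,z=.02):
    u=proj(p,np.array([[*xy,z]]),fish)[0]
    ms=[m for m in spotter.masks_of(l,p)]
    ms=[(np.hypot(*(np.argwhere(m["pixels"]).mean(0)[::-1]-u)),m["conf"],m["pixels"]) for m in ms]
    ms=[m for m in ms if m[0]<25]
    return max(ms,key=lambda m:m[1])[2] if ms else None
def go(x,y,z,yaw):
    """shift and turn in tool axes to reach world pose, tool down, tool x at yaw (mod pi)"""
    s=bot.state();r=R.from_quat(s["ee_rot"]);t=r.as_matrix()[:,0];cy=np.arctan2(t[1],t[0])
    dy=(yaw-cy+np.pi/2)%np.pi-np.pi/2
    tgt=R.from_euler("z",cy+dy)*R.from_euler("x",np.pi)
    print("tcp",np.round(s["tcp_pos"],4),"yaw",round(cy,4),"t",round(s["time_s"],2),"q6",round(s["joint_positions"][5],2),"open",round(s["opening"],4),"F",np.round(s["ft_force"],1))
    print("  shift",np.round(r.inv().apply(np.array([x,y,z])-s["tcp_pos"]),4),"turn",np.round((r.inv()*tgt).as_rotvec(),4))
E
python3 - <<'E'
from h import *
P={n:vision.get_image(n) for n in("top","scene")}
X0=dict(long_tray=(.622,-.102),square_tray=(.46,.185),medium_tray=(.466,-.199),small_tray=(.469,.001))
for l,x in X0.items():
    V=[(P[n],mask(l,P[n],x),False) for n in P]
    for n,vs in (("both",V),("top",V[:1]),("scene",V[1:])):
        vs=[v for v in vs if v[1] is not None]
        if vs: print(l,n,len(vs),*fit(vs,TR[l],0,.03,(*x,np.pi/2)))
w=vision.get_image("wrist");r=R.from_rotvec(w["rvec"])
s=bot.state();T=R.from_quat(s["ee_rot"])
print("cam in tool",T.inv().apply(-r.inv().apply(w["tvec"])-s["tcp_pos"]),"cam axis in tool",T.inv().apply(r.inv().apply([0,0,1])),w["fov_y"])
go(.60,.085,.30,np.pi/2)
E
```

```text
long_tray both 2 [ 0.6189 -0.1011  1.6085] 0.962
long_tray top 1 [ 0.6194 -0.1003  1.598 ] 0.962
long_tray scene 1 [ 0.6183 -0.101   1.6188] 0.967
square_tray both 2 [0.4596 0.184  1.7351] 0.962
square_tray top 1 [0.4594 0.1834 1.7257] 0.971
square_tray scene 1 [0.4591 0.1852 1.7234] 0.962
medium_tray both 2 [ 0.4738 -0.1972  1.8288] 0.971
medium_tray top 1 [ 0.4741 -0.1974  1.832 ] 0.976
medium_tray scene 1 [ 0.4732 -0.1966  1.8219] 0.971
small_tray both 2 [0.474  0.0016 1.4587] 0.947
small_tray top 1 [4.7390e-01 6.0000e-04 1.4529e+00] 0.956
small_tray scene 1 [0.4726 0.0018 1.4682] 0.944
cam in tool [ 0.07376679 -0.00073681 -0.15365394] cam axis in tool [-2.57526589e-01  9.57959525e-04  9.66270738e-01] 65.70646984690485
tcp [ 0.2531 -0.5163  0.231 ] yaw 0.4558 t 1.65 q6 -0.02 open 0.0911 F [-0.4  0.2  0.4]
  shift [ 0.5762 -0.3873 -0.0691] turn [ 1.000e-04  0.000e+00 -1.115e+00]
```

```bash
python3 -m jog '[[0.012,-0.008,-0.004,0,0,-0.02],[0.035,-0.024,-0.012,0,0,-0.08],[0.065,-0.044,-0.02,0,0,-0.15],[0.096,-0.064,-0.03,0,0,-0.23],[0.127,-0.085,-0.04,0,0,-0.31],[0.158,-0.106,-0.05,0,0,-0.39],[0.189,-0.127,-0.06,0,0,-0.47],[0.22,-0.148,-0.069,0,0,-0.55]]'
python3 -c "
from h import *
go(.60,.085,.30,np.pi/2)"
```

```text
time_s: 2.32
tcp_pos: [0.3861, -0.2839, 0.301]
ee_rot: [0.875, 0.484, 0.0, 0.0]
ft_force: [0.9, 0.3, -0.5]
opening: 0.0912
tcp [ 0.3861 -0.2839  0.301 ] yaw 1.0106 t 2.32 q6 -0.1 open 0.0912 F [ 0.9  0.3 -0.5]
  shift [ 0.4262 -0.0148  0.0012] turn [ 1.100e-03 -1.000e-04 -5.602e-01]
```

```bash
python3 -m jog '[[0.035,-0.001,0,0,0,-0.06],[0.072,-0.002,0,0,0,-0.13],[0.11,-0.004,0,0,0,-0.2],[0.148,-0.005,0,0,0,-0.27],[0.187,-0.006,0,0,0,-0.34],[0.226,-0.008,0,0,0,-0.41],[0.265,-0.009,0,0,0,-0.48],[0.304,-0.011,0,0,0,-0.56]]' 0.06
python3 -c "
from h import *
go(.62,.045,.30,np.pi/2)"
```

```text
time_s: 2.98
tcp_pos: [0.5391, -0.0211, 0.3005]
ee_rot: [0.707, 0.707, 0.0, 0.0]
ft_force: [0.6, 0.3, 0.5]
opening: 0.0599
tcp [ 0.5391 -0.0211  0.3005] yaw 1.5709 t 2.98 q6 -0.06 open 0.0599 F [0.6 0.3 0.5]
  shift [0.0661 0.0809 0.0005] turn [ 0.0006 -0.0001  0.0001]
```

```bash
python3 -m jog '[[0.02,0.025,0,0,0,0],[0.042,0.052,0,0,0,0],[0.06,0.074,0,0,0,0],[0.066,0.081,0,0,0,0],[0.066,0.081,0,0,0,0],[0.066,0.081,0,0,0,0]]'
cat > look.py <<'E'
from h import *
import sys
name=sys.argv[1]; ls=sys.argv[2:]
w=vision.get_image("wrist");cv2.imwrite(f"pics/{name}.png",cv2.resize(w["image"],(784,588)))
L=list(BD)
for l in ls:
    x=spotter.look_for(l,w);z=.027*(L.index(l)+1) if len(ls)>1 or 1 else 0
    for m in spotter.masks_of(l,w)[:2]:
        b=m["pixels"];print(l,"mask conf",round(m["conf"],2),b.sum(),[ (np.round(d["point"],3).tolist(),round(d["conf"],2)) for d in x[:2]])
        np.save(f"pics/{l}.npy",b)
        print("  ",fit([(w,b,True)],BD[l],z-.002,z,(*x[0]["point"][:2],np.pi/2)) if x else "")
E
python3 look.py w1 small_board medium_board square_board long_board
```

```text
time_s: 3.48
tcp_pos: [0.6194, 0.0419, 0.2998]
ee_rot: [0.708, 0.706, -0.001, -0.0]
ft_force: [0.4, -0.2, 0.5]
opening: 0.0603
small_board mask conf 0.89 2582 [([0.639, 0.088, 0.108], 0.73), ([0.639, 0.088, 0.08], 0.59)]
   (array([0.6408, 0.0889, 1.6457]), np.float64(0.97))
small_board mask conf 0.71 848 [([0.639, 0.088, 0.108], 0.73), ([0.639, 0.088, 0.08], 0.59)]
   (array([0.6738, 0.094 , 2.0646]), np.float64(0.076))
medium_board mask conf 0.8 2224 [([0.64, 0.088, 0.082], 0.71)]
   (array([0.6414, 0.0872, 1.5992]), np.float64(0.446))
square_board mask conf 0.61 968 [([0.606, 0.088, 0.057], 0.66), ([0.608, 0.259, 0.024], 0.28)]
   (array([0.59  , 0.0814, 2.1637]), np.float64(0.132))
long_board mask conf 0.86 520 [([0.64, 0.145, 0.03], 0.68)]
   (array([0.65  , 0.1671, 0.6618]), np.float64(0.101))
```

View pics/w1.png

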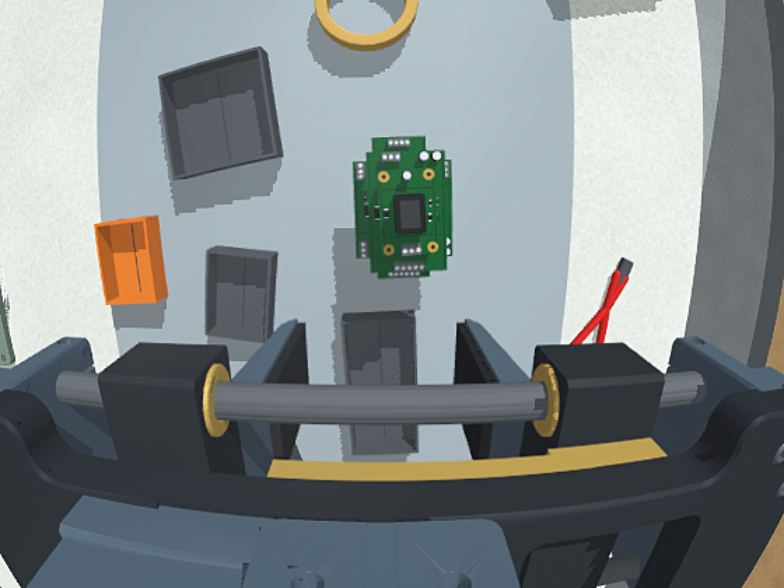

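The small board fits cleanly (IoU 0.97) at (0.641, 0.089), yaw 1.646. I'll grasp it now.

```bash
python3 -c "
from h import *
go(.6408,.0889,.16,1.646)"
```

```text
tcp [0.62   0.0412 0.3003] yaw 1.5651 t 3.93 q6 0.05 open 0.0601 F [-0.  -0.5  0.2]
  shift [0.0478 0.0205 0.1403] turn [ 0.0003  0.0001 -0.0809]
```

```bash
python3 -m jog '[[0.01,0.004,0.02,0,0,-0.02],[0.025,0.011,0.055,0,0,-0.05],[0.04,0.017,0.09,0,0,-0.07],[0.046,0.02,0.12,0,0,-0.08],[0.048,0.0205,0.138,0,0,-0.081],[0.048,0.0205,0.14,0,0,-0.081],[0.048,0.0205,0.14,0,0,-0.081]]' 0.05
python3 -c "
from h import *
go(.6408,.0889,.129,1.646)"
```

```text
time_s: 4.52
tcp_pos: [0.6405, 0.0894, 0.159]
ee_rot: [0.68, 0.733, -0.001, -0.001]
ft_force: [-0.1, 0.2, 0.8]
opening: 0.0503
tcp [0.6405 0.0894 0.159 ] yaw 1.6469 t 4.52 q6 0.05 open 0.0503 F [-0.1  0.2  0.8]
  shift [-0.0005  0.0003  0.03  ] turn [-0.0025  0.0003  0.0009]
```

```bash
python3 -m jog '[[0,0,0.008,0,0,0],[0,0,0.02,0,0,0],[0,0,0.028,0,0,0],[0,0,0.03,0,0,0],[0,0,0.03,0,0,0]]'
python3 -m jog '[[0,0,0,0,0,0],[0,0,0,0,0,0],[0,0,0,0,0,0],[0,0,0,0,0,0],[0,0,0,0,0,0]]' 0.0
python3 -m jog '[[0,0,0,0,0,0],[0,0,-0.002,0,0,0],[0,0,-0.006,0,0,0],[0,0,-0.016,0,0,0],[0,0,-0.03,0,0,0],[0,0,-0.036,0,0,0]]'
python3 - <<'E'
from h import *
w=vision.get_image("wrist");cv2.imwrite("pics/w2.png",w["image"])
go(.474,.0012,.20,1.46)
E
```

```text
time_s: 4.93
tcp_pos: [0.6411, 0.0893, 0.1301]
ee_rot: [0.68, 0.733, 0.0, 0.0]
ft_force: [-0.7, 0.4, 0.2]
opening: 0.0501
time_s: 5.35
tcp_pos: [0.6411, 0.0896, 0.1303]
ee_rot: [0.68, 0.733, 0.0, 0.0]
ft_force: [-1.3, 0.3, 1.1]
opening: 0.0219
time_s: 5.85
tcp_pos: [0.6421, 0.0897, 0.1683]
ee_rot: [0.68, 0.733, 0.001, 0.001]
ft_force: [0.4, 0.1, -0.3]
opening: 0.022
tcp [0.6425 0.0898 0.1691] yaw 1.6468 t 5.9 q6 0.05 open 0.0219 F [ 1.1 -0.1  0. ]
  shift [-0.0755 -0.1746 -0.0318] turn [ 0.0052 -0.0007  0.1868]
```

View pics/w2.png

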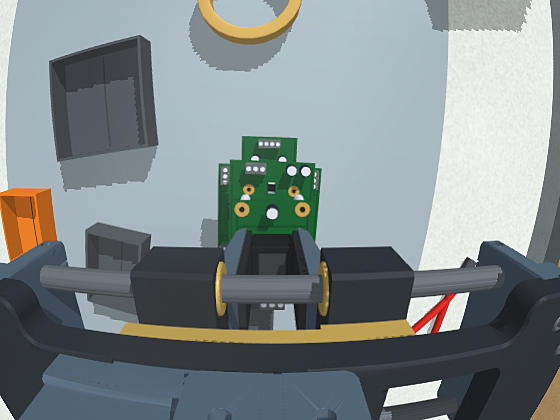

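The small board is held and clear (jaws on the relay, near (270,245)). Carrying it to the small tray.

```bash
python3 -m jog '[[-0.003,-0.007,-0.012,0,0,0.01],[-0.011,-0.026,-0.027,0,0,0.03],[-0.024,-0.056,-0.032,0,0,0.06],[-0.039,-0.09,-0.032,0,0,0.1],[-0.054,-0.124,-0.032,0,0,0.14],[-0.066,-0.153,-0.032,0,0,0.17],[-0.073,-0.17,-0.032,0,0,0.185],[-0.0755,-0.175,-0.032,0,0,0.187]]'
python3 -m jog '[[0,0,0.01,0,0,0],[0,0,0.03,0,0,0],[0,0,0.06,0,0,0],[0,0,0.09,0,0,0],[0,0,0.105,0,0,0],[0,0,0.11,0,0,0],[0,0,0.11,0,0,0]]'
python3 - <<'E'
from h import *
w=vision.get_image("wrist");cv2.imwrite("pics/w3.png",w["image"])
for l,i in(("top",1),("scene",1)):
    p=vision.get_image(l)
    b=mask("small_tray",p,(.474,.001))
    if b is not None: print(l,b.sum(),fit([(p,b,False)],TR["small_tray"],0,.03,(.474,.001,1.46)))
go(.474,.0012,.052,1.46)
E
```

```text
time_s: 6.57
tcp_pos: [0.4685, -0.0001, 0.1983]
ee_rot: [0.746, 0.666, -0.001, -0.001]
ft_force: [-0.2, 0.3, -0.6]
opening: 0.022
time_s: 7.15
tcp_pos: [0.4724, 0.0014, 0.0863]
ee_rot: [0.745, 0.667, -0.001, -0.001]
ft_force: [-0.2, -0.7, -0.4]
opening: 0.0215
scene 1228 (array([0.4721, 0.0018, 1.461 ]), np.float64(0.782))
tcp [0.4735 0.0011 0.089 ] yaw 1.4599 t 7.4 q6 0.09 open 0.0217 F [-1.3  0.  -0.5]
  shift [0.0002 0.0004 0.037 ] turn [ 0.0028 -0.0002 -0.0001]
```

View pics/w3.png

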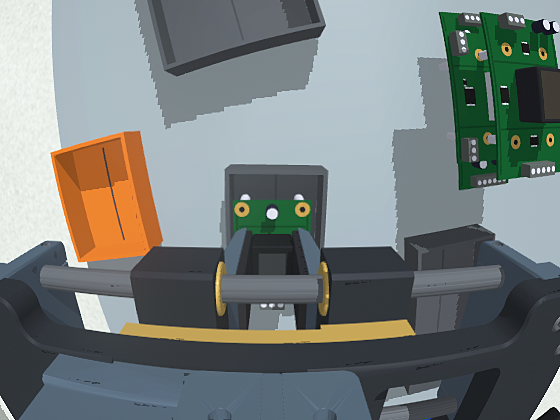

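The small board is centred over its tray (board centre near column 272, tray 226–327). Lowering slowly.

```bash
python3 -m jog '[[0,0,0.006,0,0,0],[0,0,0.016,0,0,0],[0,0,0.026,0,0,0],[0,0,0.032,0,0,0],[0,0,0.034,0,0,0],[0,0,0.034,0,0,0],[0,0,0.034,0,0,0]]'
python3 -m jog '[[0,0,0.001,0,0,0],[0,0,0.002,0,0,0],[0,0,0.002,0,0,0],[0,0,0.002,0,0,0]]'
```

```text
time_s: 7.98
tcp_pos: [0.4726, 0.001, 0.0542]
ee_rot: [0.745, 0.667, 0.0, 0.0]
ft_force: [-0.3, -0.3, -0.0]
opening: 0.0214
time_s: 8.32
tcp_pos: [0.4727, 0.001, 0.0524]
ee_rot: [0.745, 0.667, 0.0, 0.0]
ft_force: [0.7, -0.1, 2.2]
opening: 0.0219
```

```bash
python3 -m jog '[[0,0,0.0005,0,0,0],[0,0,0.001,0,0,0],[0,0,0.001,0,0,0]]'
python3 -m jog '[[0,0,0,0,0,0],[0,0,0,0,0,0],[0,0,0,0,0,0],[0,0,0,0,0,0]]' 0.05
python3 -m jog '[[0,0,-0.008,0,0,0],[0,0,-0.03,0,0,0],[0,0,-0.065,0,0,0],[0,0,-0.105,0,0,0],[0,0,-0.145,0,0,0],[0,0,-0.185,0,0,0],[0,0,-0.21,0,0,0],[0,0,-0.218,0,0,0]]'
python3 -c "
from h import *
go(.625,.045,.27,1.6)"
```

```text
time_s: 8.57
tcp_pos: [0.4728, 0.001, 0.0523]
ee_rot: [0.745, 0.667, 0.001, 0.001]
ft_force: [-2.1, 0.4, 10.1]
opening: 0.022
time_s: 8.9
tcp_pos: [0.4722, 0.001, 0.0507]
ee_rot: [0.745, 0.667, -0.0, -0.0]
ft_force: [0.0, -0.5, 1.0]
opening: 0.0455
time_s: 9.57
tcp_pos: [0.4742, 0.001, 0.2743]
ee_rot: [0.745, 0.667, 0.003, 0.003]
ft_force: [0.2, -0.1, 0.5]
opening: 0.0497
tcp [0.4742 0.001  0.2743] yaw 1.4598 t 9.57 q6 0.09 open 0.0497 F [ 0.2 -0.1  0.5]
  shift [0.0605 0.145  0.0057] turn [ 9.600e-03 -1.000e-04 -1.402e-01]
```

```bash
python3 -m jog '[[0.005,0.012,0,0,0,-0.02],[0.017,0.04,0,0,0,-0.04],[0.031,0.075,0,0,0,-0.08],[0.045,0.108,0,0,0,-0.11],[0.055,0.132,0,0,0,-0.135],[0.06,0.144,0,0,0,-0.14],[0.0605,0.145,0,0,0,-0.14],[0.0605,0.145,0,0,0,-0.14]]' 0.06
python3 look.py w4 medium_board square_board small_board; python3 -c "
from h import *
go(.641,.087,.15,1.6)"
```

```text
time_s: 10.23
tcp_pos: [0.6229, 0.0454, 0.2659]
ee_rot: [0.696, 0.718, -0.002, -0.002]
ft_force: [0.7, 0.2, -0.0]
opening: 0.0596
medium_board mask conf 0.72 5666 [([0.639, 0.089, 0.079], 0.94)]
   (array([0.6414, 0.087 , 1.6106]), np.float64(0.969))
square_board mask conf 0.86 1111 [([0.604, 0.088, 0.058], 0.8)]
   (array([0.5871, 0.0814, 2.1388]), np.float64(0.136))
small_board mask conf 0.74 1537 [([0.479, 0.004, 0.032], 0.88), ([0.619, -0.066, 0.002], 0.15)]
   (array([0.502 , 0.0202, 1.4799]), np.float64(0.644))
tcp [0.6225 0.0448 0.2695] yaw 1.5995 t 10.58 q6 0.02 open 0.0603 F [ 0.4 -0.5  0.2]
  shift [0.0416 0.0196 0.1195] turn [ 0.0006  0.     -0.0005]
```

View pics/w4.png

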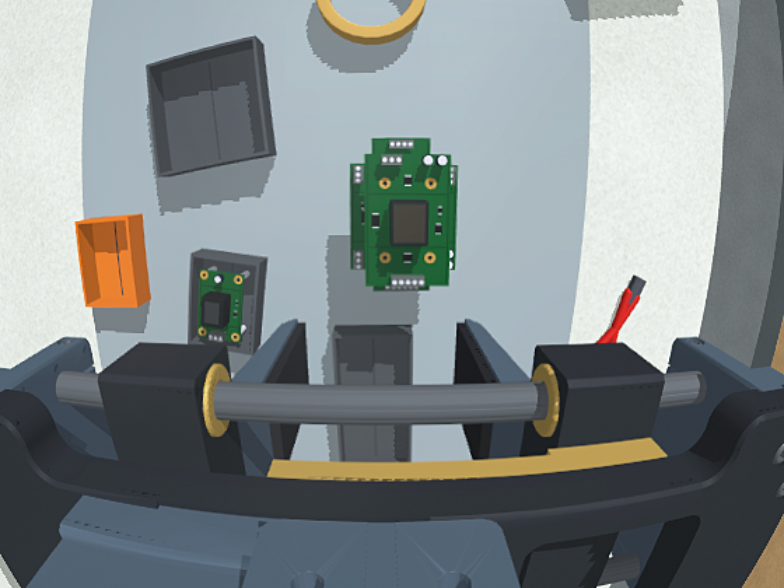

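The small board sits in its tray (near (225,305)). The medium board fits at (0.641, 0.087), yaw 1.611, so the grasp TCP height is 0.103.

```bash
python3 -m jog '[[0.01,0.005,0.02,0,0,0],[0.025,0.012,0.055,0,0,-0.005],[0.037,0.018,0.092,0,0,-0.01],[0.0415,0.02,0.125,0,0,-0.011],[0.0418,0.02,0.138,0,0,-0.011],[0.0418,0.02,0.14,0,0,-0.011],[0.0418,0.02,0.14,0,0,-0.011],[0.0418,0.02,0.14,0,0,-0.011]]' 0.055
python3 -c "
from h import *
go(.6414,.087,.103,1.611)"
```

```text
time_s: 11.25
tcp_pos: [0.6428, 0.0873, 0.1307]
ee_rot: [0.693, 0.721, 0.001, 0.001]
ft_force: [0.6, 0.0, 0.3]
opening: 0.0549
tcp [0.6428 0.0873 0.1307] yaw 1.6105 t 11.25 q6 0.08 open 0.0549 F [0.6 0.  0.3]
  shift [-0.0002 -0.0015  0.0277] turn [ 0.003  -0.0001 -0.0005]
```

```bash
python3 -m jog '[[0,-0.001,0.008,0,0,0],[0,-0.001,0.018,0,0,0],[0,-0.001,0.025,0,0,0],[0,-0.001,0.027,0,0,0],[0,-0.001,0.027,0,0,0]]'
python3 -m jog '[[0,0,0,0,0,0],[0,0,0,0,0,0],[0,0,0,0,0,0],[0,0,0,0,0,0],[0,0,0,0,0,0]]' 0.0
python3 -m jog '[[0,0,0,0,0,0],[0,0,-0.002,0,0,0],[0,0,-0.006,0,0,0],[0,0,-0.016,0,0,0],[0,0,-0.03,0,0,0],[0,0,-0.05,0,0,0],[0,0,-0.066,0,0,0],[0,0,-0.07,0,0,0]]'
python3 -c "
from h import *
go(.4738,-.197,.18,1.828)"
```

```text
time_s: 11.67
tcp_pos: [0.6402, 0.0872, 0.1009]
ee_rot: [0.693, 0.721, -0.001, -0.001]
ft_force: [0.8, 0.4, 0.2]
opening: 0.0549
time_s: 12.08
tcp_pos: [0.641, 0.0874, 0.1022]
ee_rot: [0.693, 0.721, 0.0, 0.0]
ft_force: [-0.7, -0.0, 0.8]
opening: 0.0269
time_s: 12.75
tcp_pos: [0.6426, 0.0876, 0.1759]
ee_rot: [0.693, 0.721, 0.002, 0.002]
ft_force: [0.6, -0.0, -0.9]
opening: 0.0271
tcp [0.6426 0.0876 0.1759] yaw 1.6108 t 12.75 q6 0.08 open 0.0271 F [ 0.6 -0.  -0.9]
  shift [-0.2776 -0.18   -0.0054] turn [ 0.0065  0.0003 -0.2172]
```

```bash
python3 -m jog '[[-0.006,-0.004,0,0,0,-0.01],[-0.022,-0.014,0,0,0,-0.02],[-0.046,-0.03,0,0,0,-0.04],[-0.076,-0.049,0,0,0,-0.06],[-0.108,-0.07,0,0,0,-0.085],[-0.14,-0.09,0,0,0,-0.11],[-0.172,-0.111,0,0,0,-0.135],[-0.202,-0.131,0,0,0,-0.16]]'
python3 -m jog '[[-0.031,-0.013,0,0,0,-0.02],[-0.056,-0.024,0,0,0,-0.035],[-0.074,-0.032,0,0,0,-0.05],[-0.082,-0.036,0,0,0,-0.057],[-0.084,-0.037,0,0,0,-0.057],[-0.084,-0.037,0,0,0,-0.057],[-0.084,-0.037,0,0,0,-0.057]]'
python3 -c "
from h import *
go(.4738,-.197,.088,1.828)"
```

```text
time_s: 13.42
tcp_pos: [0.5155, -0.1212, 0.1708]
ee_rot: [0.632, 0.775, -0.001, -0.001]
ft_force: [0.4, -0.6, -1.7]
opening: 0.0267
time_s: 14.0
tcp_pos: [0.4984, -0.2084, 0.1715]
ee_rot: [0.611, 0.792, 0.0, -0.001]
ft_force: [-1.6, 0.3, -2.1]
opening: 0.0271
tcp [ 0.4984 -0.2084  0.1715] yaw 1.8282 t 14.0 q6 -0.68 open 0.0271 F [-1.6  0.3 -2.1]
  shift [ 0.0172 -0.0208  0.0836] turn [-0.0005 -0.0011  0.0002]
```

```bash
python3 -m jog '[[0.006,-0.007,0.01,0,0,0],[0.012,-0.015,0.028,0,0,0],[0.0165,-0.02,0.05,0,0,0],[0.017,-0.0205,0.068,0,0,0],[0.017,-0.0205,0.08,0,0,0],[0.017,-0.0205,0.083,0,0,0],[0.017,-0.0205,0.083,0,0,0],[0.017,-0.0205,0.083,0,0,0]]'
python3 - <<'E'
from h import *
w=vision.get_image("wrist");cv2.imwrite("pics/w5.png",w["image"])
go(.4738,-.197,.0512,1.828)
E
```

```text
time_s: 14.67
tcp_pos: [0.4751, -0.1977, 0.0895]
ee_rot: [0.61, 0.792, 0.0, 0.0]
ft_force: [-0.0, -0.4, -1.5]
opening: 0.0271
tcp [ 0.4753 -0.198   0.0898] yaw 1.8286 t 14.72 q6 -0.67 open 0.0267 F [-0.  -0.5 -1.3]
  shift [ 0.0014 -0.0012  0.0386] turn [0.0015 0.0012 0.0006]
```

View pics/w5.png

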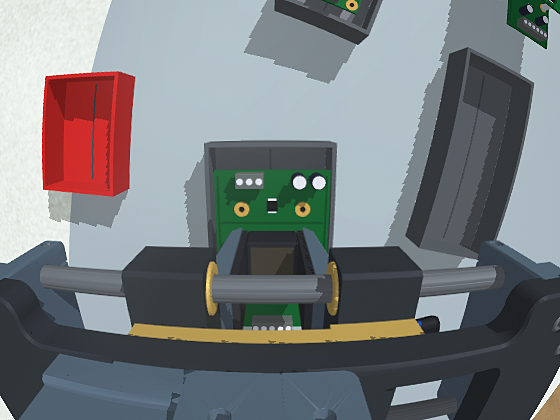

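The medium board is centred over its tray (board columns 216–329, tray 206–337). Lowering.

```bash
python3 -m jog '[[0.0005,0,0.006,0,0,0],[0.001,-0.001,0.016,0,0,0],[0.001,-0.001,0.026,0,0,0],[0.001,-0.001,0.033,0,0,0],[0.001,-0.001,0.035,0,0,0],[0.001,-0.001,0.035,0,0,0],[0.001,-0.001,0.035,0,0,0]]'
python3 -m jog '[[0,0,0.001,0,0,0],[0,0,0.002,0,0,0],[0,0,0.002,0,0,0],[0,0,0.002,0,0,0]]'
```

```text
time_s: 15.3
tcp_pos: [0.4733, -0.1976, 0.054]
ee_rot: [0.611, 0.792, 0.0, 0.0]
ft_force: [1.1, 0.3, -1.1]
opening: 0.0267
time_s: 15.63
tcp_pos: [0.4732, -0.1975, 0.0521]
ee_rot: [0.611, 0.792, 0.0, 0.0]
ft_force: [-0.6, -0.3, -1.6]
opening: 0.0263
```

```bash
python3 -m jog '[[0,0,0.0005,0,0,0],[0,0,0.001,0,0,0],[0,0,0.001,0,0,0],[0,0,0.001,0,0,0]]'; python3 -m jog '[[0,0,0.0005,0,0,0],[0,0,0.0005,0,0,0],[0,0,0.0005,0,0,0]]'
```

```text
time_s: 15.97
tcp_pos: [0.4732, -0.1975, 0.0513]
ee_rot: [0.611, 0.792, 0.0, 0.0]
ft_force: [-0.2, 0.2, 1.8]
opening: 0.027
time_s: 16.22
tcp_pos: [0.4732, -0.1975, 0.0512]
ee_rot: [0.611, 0.792, 0.0, 0.0]
ft_force: [-2.0, -0.3, 6.6]
opening: 0.0267
```

Contact is confirmed. Releasing and going up.

```bash
python3 -m jog '[[0,0,0,0,0,0],[0,0,0,0,0,0],[0,0,0,0,0,0],[0,0,0,0,0,0]]' 0.055
python3 -m jog '[[0,0,-0.008,0,0,0],[0,0,-0.03,0,0,0],[0,0,-0.065,0,0,0],[0,0,-0.1,0,0,0],[0,0,-0.135,0,0,0],[0,0,-0.165,0,0,0],[0,0,-0.185,0,0,0],[0,0,-0.195,0,0,0]]'
python3 -c "
from h import *
go(.62,.04,.25,1.6)"
```

```text
time_s: 16.55
tcp_pos: [0.4731, -0.1975, 0.0503]
ee_rot: [0.611, 0.792, -0.0, 0.0]
ft_force: [0.5, -0.1, -0.0]
opening: 0.0507
time_s: 17.22
tcp_pos: [0.4742, -0.1979, 0.2493]
ee_rot: [0.611, 0.792, 0.001, 0.003]
ft_force: [0.2, -0.2, -0.0]
opening: 0.0545
tcp [ 0.4742 -0.1979  0.2493] yaw 1.8278 t 17.22 q6 -0.67 open 0.0545 F [ 0.2 -0.2 -0. ]
  shift [ 0.193   0.2015 -0.0005] turn [0.0054 0.0034 0.2278]
```

```bash
python3 -m jog '[[0.01,0.011,0,0,0,0.01],[0.032,0.034,0,0,0,0.04],[0.058,0.062,0,0,0,0.07],[0.085,0.09,0,0,0,0.1],[0.112,0.118,0,0,0,0.14],[0.14,0.146,0,0,0,0.17],[0.165,0.172,0,0,0,0.2],[0.184,0.192,0,0,0,0.22]]'
python3 -m jog '[[0.007,0.01,0,0,0,0.008],[0.009,0.012,0,0,0,0.008],[0.009,0.012,0,0,0,0.008],[0.009,0.012,0,0,0,0.008]]' 0.06
python3 look.py w6 square_board long_board medium_board; python3 -c "
from h import *
go(.641,.087,.12,1.6)"
```

```text
time_s: 17.88
tcp_pos: [0.6127, 0.0321, 0.2444]
ee_rot: [0.694, 0.72, -0.0, -0.001]
ft_force: [0.8, -1.1, 0.6]
opening: 0.0549
time_s: 18.22
tcp_pos: [0.6229, 0.0381, 0.2448]
ee_rot: [0.697, 0.717, -0.001, -0.0]
ft_force: [0.4, -0.2, 0.3]
opening: 0.0601
square_board mask conf 0.59 6519 [([0.637, 0.085, 0.056], 0.88)]
   (array([0.6396, 0.0879, 1.5965]), np.float64(0.988))
long_board mask conf 0.95 1405 [([0.64, 0.133, 0.026], 0.9)]
   (array([0.6368, 0.1407, 1.7022]), np.float64(0.137))
tcp [0.6235 0.0381 0.2457] yaw 1.599 t 18.57 q6 0.01 open 0.0598 F [-0.1 -0.4 -0.5]
  shift [0.0484 0.0189 0.1257] turn [ 0.0004  0.0001 -0.001 ]
```

View pics/w6.png

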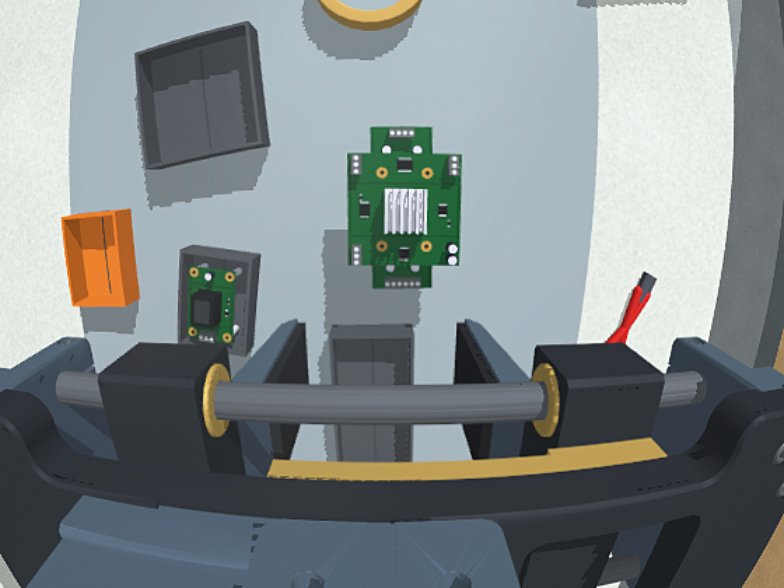

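The square board (heatsink near (406,211)) is at (0.640, 0.088), yaw 1.597. The grasp TCP height is 0.0755.

```bash
python3 -m jog '[[0.01,0.004,0.02,0,0,0],[0.025,0.01,0.055,0,0,0],[0.04,0.014,0.092,0,0,0],[0.048,0.017,0.125,0,0,0],[0.049,0.0175,0.14,0,0,0],[0.049,0.0175,0.144,0,0,0],[0.049,0.0175,0.144,0,0,0],[0.049,0.0175,0.144,0,0,0]]' 0.055
python3 -c "
from h import *
go(.6396,.0879,.0755,1.5965)"
```

```text
time_s: 19.23
tcp_pos: [0.6406, 0.088, 0.1028]
ee_rot: [0.697, 0.717, 0.001, 0.001]
ft_force: [0.4, 0.3, -0.4]
opening: 0.0551
tcp [0.6406 0.088  0.1028] yaw 1.5994 t 19.23 q6 0.09 open 0.0551 F [ 0.4  0.3 -0.4]
  shift [-0.     -0.0011  0.0272] turn [ 0.0023 -0.      0.0029]
```

```bash
python3 -m jog '[[0,0,0.008,0,0,0.003],[0,0,0.018,0,0,0.003],[0,0,0.024,0,0,0.003],[0,0,0.026,0,0,0.003],[0,0,0.026,0,0,0.003]]'
python3 -m jog '[[0,0,0,0,0,0],[0,0,0,0,0,0],[0,0,0,0,0,0],[0,0,0,0,0,0],[0,0,0,0,0,0]]' 0.0
python3 -m jog '[[0,0,0,0,0,0],[0,0,-0.002,0,0,0],[0,0,-0.006,0,0,0],[0,0,-0.016,0,0,0],[0,0,-0.03,0,0,0],[0,0,-0.05,0,0,0],[0,0,-0.066,0,0,0],[0,0,-0.07,0,0,0]]'
python3 -c "
from h import *
go(.4594,.1842,.15,1.727)"
```

```text
time_s: 19.65
tcp_pos: [0.6393, 0.0881, 0.0746]
ee_rot: [0.698, 0.716, -0.001, -0.0]
ft_force: [0.5, -0.5, -0.5]
opening: 0.0549
time_s: 20.07
tcp_pos: [0.6397, 0.0882, 0.0757]
ee_rot: [0.698, 0.716, -0.0, 0.0]
ft_force: [-1.6, 0.0, 0.5]
opening: 0.0297
time_s: 20.73
tcp_pos: [0.6416, 0.0885, 0.1493]
ee_rot: [0.698, 0.716, 0.002, 0.002]
ft_force: [0.9, -0.3, -1.5]
opening: 0.0299
tcp [0.6416 0.0885 0.1493] yaw 1.5968 t 20.73 q6 0.09 open 0.0299 F [ 0.9 -0.3 -1.5]
  shift [ 0.1004 -0.1797 -0.0018] turn [ 6.500e-03 -1.000e-04 -1.302e-01]
```

```bash
python3 -m jog '[[0.005,-0.009,0,0,0,-0.01],[0.016,-0.029,0,0,0,-0.03],[0.033,-0.059,0,0,0,-0.05],[0.052,-0.094,0,0,0,-0.07],[0.071,-0.128,0,0,0,-0.095],[0.087,-0.156,0,0,0,-0.115],[0.097,-0.173,0,0,0,-0.127],[0.1,-0.178,0,0,0,-0.13]]'
python3 -m jog '[[0,0,0.005,0,0,0],[0,0,0.02,0,0,0],[0,0,0.04,0,0,0],[0,0,0.055,0,0,0],[0,0,0.06,0,0,0],[0,0,0.06,0,0,0],[0,0,0.06,0,0,0]]'
python3 - <<'E'
from h import *
w=vision.get_image("wrist");cv2.imwrite("pics/w7.png",w["image"])
go(.4594,.1842,.0517,1.727)
E
```

```text
time_s: 21.4
tcp_pos: [0.4543, 0.1842, 0.1444]
ee_rot: [0.649, 0.761, -0.002, -0.002]
ft_force: [0.3, -0.5, -1.7]
opening: 0.0297
time_s: 21.98
tcp_pos: [0.46, 0.1833, 0.0853]
ee_rot: [0.65, 0.76, -0.0, 0.0]
ft_force: [-0.0, 1.2, -1.3]
opening: 0.0297
tcp [0.4602 0.1836 0.0858] yaw 1.7263 t 22.03 q6 0.2 open 0.03 F [ 0.   0.8 -1.8]
  shift [ 0.0008 -0.0008  0.0341] turn [ 0.0013 -0.0001 -0.0007]
```

View pics/w7.png

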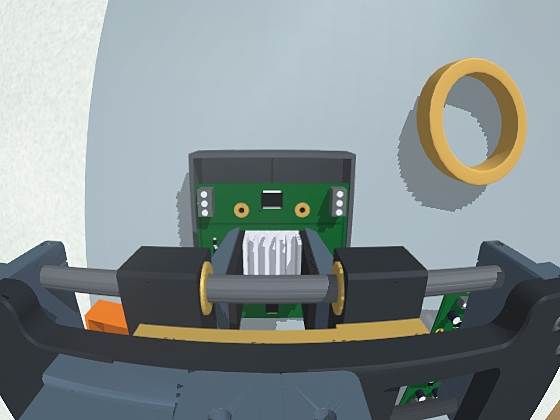

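The square board is centred over its tray (board columns 195–349, tray 190–355). Lowering until contact.

```bash
python3 -m jog '[[0.0005,0,0.006,0,0,0],[0.001,0,0.015,0,0,0],[0.001,0,0.024,0,0,0],[0.001,0,0.029,0,0,0],[0.001,0,0.031,0,0,0],[0.001,0,0.031,0,0,0],[0.001,0,0.031,0,0,0]]'
python3 -m jog '[[0,0,0.001,0,0,0],[0,0,0.002,0,0,0],[0,0,0.002,0,0,0],[0,0,0.002,0,0,0]]'
python3 -m jog '[[0,0,0.0005,0,0,0],[0,0,0.001,0,0,0],[0,0,0.001,0,0,0],[0,0,0.001,0,0,0]]'
```

```text
time_s: 22.62
tcp_pos: [0.4591, 0.1846, 0.0543]
ee_rot: [0.65, 0.76, -0.0, 0.0]
ft_force: [0.5, -0.2, -1.6]
opening: 0.0295
time_s: 22.95
tcp_pos: [0.4591, 0.1846, 0.0526]
ee_rot: [0.65, 0.76, 0.0, 0.0]
ft_force: [0.5, -0.5, -2.1]
opening: 0.0299
time_s: 23.28
tcp_pos: [0.4592, 0.1846, 0.0517]
ee_rot: [0.65, 0.76, 0.0, 0.0]
ft_force: [-0.6, -0.7, 1.7]
opening: 0.0298
```

```bash
python3 -m jog '[[0,0,0.0005,0,0,0],[0,0,0.0005,0,0,0],[0,0,0.0005,0,0,0]]'
python3 -m jog '[[0,0,0,0,0,0],[0,0,0,0,0,0],[0,0,0,0,0,0],[0,0,0,0,0,0]]' 0.055
python3 -m jog '[[0,0,-0.008,0,0,0],[0,0,-0.03,0,0,0],[0,0,-0.065,0,0,0],[0,0,-0.1,0,0,0],[0,0,-0.135,0,0,0],[0,0,-0.165,0,0,0],[0,0,-0.175,0,0,0],[0,0,-0.18,0,0,0]]'
python3 -c "
from h import *
go(.62,.04,.23,1.6)"
```

```text
time_s: 23.53
tcp_pos: [0.4592, 0.1846, 0.0517]
ee_rot: [0.65, 0.76, 0.0, 0.0]
ft_force: [-2.3, -1.5, 6.1]
opening: 0.0302
time_s: 23.87
tcp_pos: [0.4591, 0.1846, 0.0508]
ee_rot: [0.65, 0.76, -0.0, 0.0]
ft_force: [0.2, -0.1, 0.2]
opening: 0.053
time_s: 24.53
tcp_pos: [0.4599, 0.1849, 0.2334]
ee_rot: [0.65, 0.76, 0.002, 0.001]
ft_force: [0.1, -0.6, 0.5]
opening: 0.0554
tcp [0.4599 0.1849 0.2334] yaw 1.7268 t 24.53 q6 0.2 open 0.0554 F [ 0.1 -0.6  0.5]
  shift [-0.168   0.1356  0.0039] turn [ 0.0047 -0.0012  0.1268]
```

```bash
python3 -m jog '[[-0.008,0.007,0,0,0,0.01],[-0.027,0.022,0,0,0,0.02],[-0.052,0.042,0,0,0,0.04],[-0.081,0.065,0,0,0,0.06],[-0.11,0.089,0,0,0,0.08],[-0.137,0.111,0,0,0,0.1],[-0.157,0.127,0,0,0,0.12],[-0.166,0.134,0,0,0,0.126]]'
python3 -m jog '[[-0.002,0.001,0,0,0,0],[-0.002,0.001,0,0,0,0],[-0.002,0.001,0,0,0,0]]' 0.06
python3 look.py w8 long_board square_board; python3 -c "
from h import *
go(.641,.087,.1,1.6)"
```

```text
time_s: 25.2
tcp_pos: [0.6189, 0.038, 0.2275]
ee_rot: [0.698, 0.716, -0.002, -0.001]
ft_force: [-0.1, 0.6, -0.0]
opening: 0.0549
time_s: 25.45
tcp_pos: [0.6171, 0.0401, 0.2299]
ee_rot: [0.696, 0.718, -0.001, -0.001]
ft_force: [-0.3, 0.6, -0.2]
opening: 0.0597
long_board mask conf 0.63 5481 [([0.637, 0.088, 0.028], 0.6), ([0.62, -0.061, 0.001], 0.37)]
   (array([0.6393, 0.0863, 1.6147]), np.float64(0.987))
square_board mask conf 0.57 4861 [([0.467, 0.182, 0.034], 0.88)]
   (array([0.4669, 0.1819, 1.7326]), np.float64(0.873))
tcp [0.6177 0.0403 0.2314] yaw 1.6022 t 25.7 q6 0.02 open 0.0602 F [ 0.3 -0.7  0.6]
  shift [0.046  0.0247 0.1314] turn [ 0.0004 -0.      0.0022]
```

View pics/w8.png

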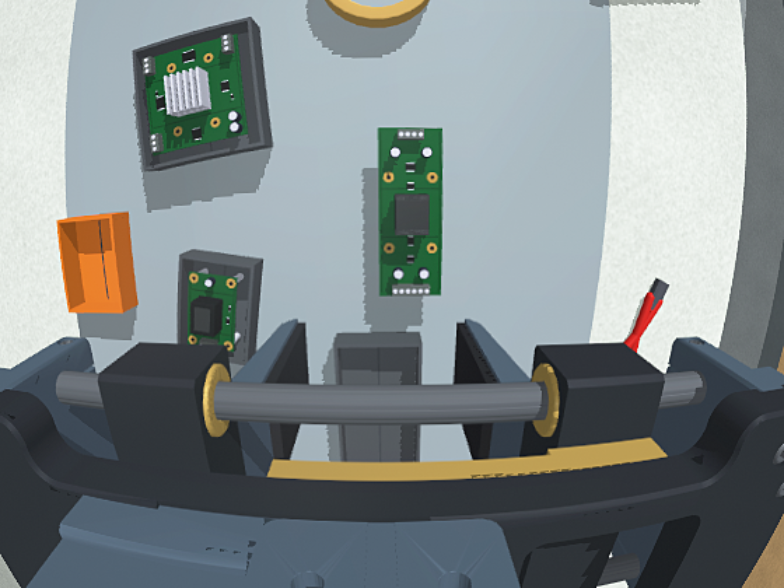

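The square board sits in its tray. The long board is alone at (0.639, 0.086), yaw 1.615. The grasp TCP height is 0.0487.

```bash
python3 -m jog '[[0.01,0.005,0.02,0,0,0],[0.025,0.012,0.055,0,0,-0.005],[0.038,0.019,0.092,0,0,-0.01],[0.044,0.0225,0.125,0,0,-0.012],[0.045,0.023,0.147,0,0,-0.012],[0.045,0.023,0.153,0,0,-0.012],[0.045,0.023,0.154,0,0,-0.012],[0.045,0.023,0.154,0,0,-0.012]]' 0.055
python3 -c "
from h import *
go(.6393,.0863,.0487,1.6147)"
```

```text
time_s: 26.37
tcp_pos: [0.6405, 0.0852, 0.078]
ee_rot: [0.692, 0.722, 0.001, 0.001]
ft_force: [-0.4, -0.0, -0.0]
opening: 0.0553
tcp [0.6405 0.0852 0.078 ] yaw 1.613 t 26.37 q6 0.07 open 0.0553 F [-0.4 -0.  -0. ]
  shift [ 0.0011 -0.0012  0.0293] turn [ 0.0016  0.     -0.0017]
```

```bash
python3 -m jog '[[0.001,0,0.008,0,0,-0.001],[0.001,0,0.019,0,0,-0.001],[0.001,0,0.026,0,0,-0.001],[0.001,0,0.028,0,0,-0.001],[0.001,0,0.028,0,0,-0.001]]'
python3 -m jog '[[0,0,0,0,0,0],[0,0,0,0,0,0],[0,0,0,0,0,0],[0,0,0,0,0,0],[0,0,0,0,0,0]]' 0.0
python3 -m jog '[[0,0,0,0,0,0],[0,0,-0.002,0,0,0],[0,0,-0.006,0,0,0],[0,0,-0.016,0,0,0],[0,0,-0.03,0,0,0],[0,0,-0.05,0,0,0],[0,0,-0.066,0,0,0],[0,0,-0.07,0,0,0]]'
python3 -c "
from h import *
go(.6188,-.1007,.12,1.607)"
```

```text
time_s: 26.78
tcp_pos: [0.6393, 0.0859, 0.0481]
ee_rot: [0.692, 0.722, -0.001, -0.0]
ft_force: [-0.1, -0.1, 0.0]
opening: 0.0549
time_s: 27.2
tcp_pos: [0.6398, 0.0861, 0.0492]
ee_rot: [0.692, 0.722, -0.0, 0.0]
ft_force: [0.5, 0.2, 1.0]
opening: 0.0249
time_s: 27.87
tcp_pos: [0.6418, 0.0863, 0.1228]
ee_rot: [0.692, 0.722, 0.002, 0.002]
ft_force: [0.6, -0.1, -1.0]
opening: 0.0246
tcp [0.6418 0.0863 0.1228] yaw 1.6138 t 27.87 q6 0.07 open 0.0246 F [ 0.6 -0.1 -1. ]
  shift [-0.1859 -0.031   0.0025] turn [ 0.0065 -0.0005  0.0067]
```

```bash
python3 -m jog '[[-0.008,-0.001,0,0,0,0],[-0.028,-0.005,0,0,0,0.001],[-0.06,-0.01,0,0,0,0.003],[-0.097,-0.016,0,0,0,0.005],[-0.134,-0.022,0,0,0,0.006],[-0.164,-0.027,0,0,0,0.007],[-0.181,-0.03,0,0,0,0.007],[-0.185,-0.031,0,0,0,0.007]]'
python3 -m jog '[[0,0,0.005,0,0,0],[0,0,0.015,0,0,0],[0,0,0.025,0,0,0],[0,0,0.03,0,0,0],[0,0,0.03,0,0,0],[0,0,0.03,0,0,0]]'
python3 - <<'E'
from h import *
w=vision.get_image("wrist");cv2.imwrite("pics/w9.png",w["image"])
go(.6188,-.1007,.0522,1.607)
E
```

```text
time_s: 28.53
tcp_pos: [0.6154, -0.1038, 0.1177]
ee_rot: [0.696, 0.718, -0.001, -0.001]
ft_force: [-0.4, 0.1, -0.9]
opening: 0.0246
time_s: 29.03
tcp_pos: [0.6166, -0.0991, 0.088]
ee_rot: [0.694, 0.72, -0.0, -0.001]
ft_force: [-0.0, 0.2, -0.6]
opening: 0.0248
tcp [ 0.6171 -0.0993  0.0887] yaw 1.6079 t 29.08 q6 -0.22 open 0.0249 F [-0.2 -0.3 -1.6]
  shift [-0.0014  0.0017  0.0365] turn [-0.0002 -0.      0.0009]
```

View pics/w9.png

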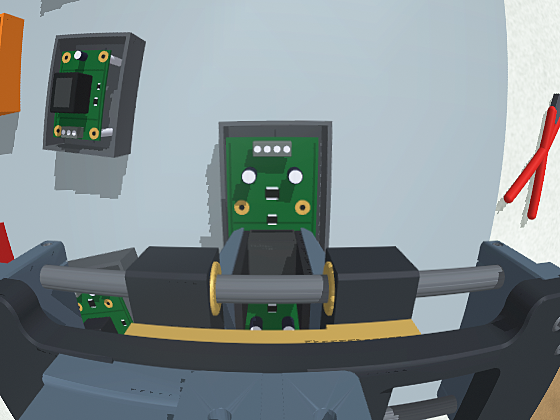

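The long board is slightly left of centre (272 vs 275), which matches the computed 1.7 mm correction. Lowering with that shift.

```bash
python3 -m jog '[[-0.0005,0.001,0.004,0,0,0],[-0.001,0.002,0.012,0,0,0],[-0.001,0.002,0.022,0,0,0],[-0.001,0.002,0.03,0,0,0],[-0.001,0.002,0.033,0,0,0],[-0.001,0.002,0.0335,0,0,0],[-0.001,0.002,0.0335,0,0,0]]'
python3 -m jog '[[0,0,0.001,0,0,0],[0,0,0.002,0,0,0],[0,0,0.002,0,0,0],[0,0,0.002,0,0,0]]'
python3 -m jog '[[0,0,0.0005,0,0,0],[0,0,0.001,0,0,0],[0,0,0.001,0,0,0],[0,0,0.001,0,0,0]]'
```

```text
time_s: 29.67
tcp_pos: [0.6187, -0.101, 0.0549]
ee_rot: [0.694, 0.72, -0.0, -0.0]
ft_force: [-0.2, 0.3, -1.1]
opening: 0.0247
time_s: 30.0
tcp_pos: [0.619, -0.101, 0.0537]
ee_rot: [0.694, 0.72, 0.0, 0.0]
ft_force: [0.3, -0.3, -1.5]
opening: 0.0248
time_s: 30.33
tcp_pos: [0.6189, -0.101, 0.0524]
ee_rot: [0.694, 0.72, -0.0, 0.0]
ft_force: [0.1, 0.1, -1.3]
opening: 0.0247
```

```bash
python3 -m jog '[[0,0,0.0005,0,0,0],[0,0,0.0005,0,0,0],[0,0,0.0005,0,0,0]]'; python3 -m jog '[[0,0,0.0003,0,0,0],[0,0,0.0005,0,0,0],[0,0,0.0005,0,0,0]]'
```

```text
time_s: 30.58
tcp_pos: [0.619, -0.101, 0.0522]
ee_rot: [0.694, 0.72, 0.0, 0.0]
ft_force: [-0.3, -0.5, 0.8]
opening: 0.0248
time_s: 30.83
tcp_pos: [0.619, -0.101, 0.0522]
ee_rot: [0.694, 0.72, 0.0, 0.0]
ft_force: [-1.2, 0.6, 5.6]
opening: 0.0248
```

```bash
python3 -m jog '[[0,0,0,0,0,0],[0,0,0,0,0,0],[0,0,0,0,0,0],[0,0,0,0,0,0]]' 0.055
python3 -m jog '[[0,0,-0.008,0,0,0],[0,0,-0.03,0,0,0],[0,0,-0.065,0,0,0],[0,0,-0.1,0,0,0],[0,0,-0.135,0,0,0],[0,0,-0.17,0,0,0],[0,0,-0.205,0,0,0],[0,0,-0.225,0,0,0]]'
python3 -m jog '[[-0.015,-0.01,0,0,0,0],[-0.04,-0.03,0,0,0,0],[-0.07,-0.055,0,0,0,0],[-0.1,-0.08,0,0,0,0],[-0.13,-0.1,0,0,0,0],[-0.15,-0.12,0,0,0,0],[-0.16,-0.13,0,0,0,0],[-0.16,-0.13,0,0,0,0]]'
python3 - <<'E'
from h import *
w=vision.get_image("wrist");t=vision.get_image("top");s=vision.get_image("scene")
go(.5,-.2,.2,1.6)
for p,n in((t,"top"),(s,"scene")):
    for l in("mouse","tape_roll"): print(n,l,[np.round(d["point"],3) for d in spotter.look_for(l,p)[:1]])
X0=dict(long=(.6188,-.1007,1.607),square=(.4594,.1842,1.727),medium=(.4738,-.197,1.828),small=(.474,.0012,1.46))
for l,x in X0.items():
    for p,n in((t,"top"),(s,"scene")):
        b=mask(l+"_board",p,x[:2],z=.03)
        if b is not None: print(l,n,fit([(p,b,False)],BD[l+"_board"],.028,.030,x))
a=cv2.resize(t["image"][110:270,160:450],(725,400),interpolation=cv2.INTER_CUBIC)
cv2.imwrite("pics/end_top.png",a)
cv2.imwrite("pics/end_scene.png",cv2.resize(s["image"][170:340,80:470],(780,340),interpolation=cv2.INTER_CUBIC))
E
```

```text
time_s: 31.17
tcp_pos: [0.6189, -0.101, 0.0512]
ee_rot: [0.694, 0.72, -0.0, -0.0]
ft_force: [-0.3, 0.1, -0.3]
opening: 0.0487
time_s: 31.83
tcp_pos: [0.6199, -0.1011, 0.2818]
ee_rot: [0.694, 0.72, 0.002, 0.003]
ft_force: [0.5, -0.7, 0.3]
opening: 0.0547
time_s: 32.5
tcp_pos: [0.493, -0.2673, 0.2771]
ee_rot: [0.696, 0.719, -0.0, 0.0]
ft_force: [-0.0, -0.2, 0.2]
opening: 0.0552
tcp [ 0.4955 -0.2648  0.2767] yaw 1.6072 t 32.65 q6 -0.55 open 0.0551 F [-0.7  0.4 -0.4]
  shift [0.0646 0.0068 0.0768] turn [ 0.0011 -0.0005  0.0072]
top mouse [array([ 0.614, -0.293,  0.026])]
top tape_roll [array([0.604, 0.294, 0.024])]
scene mouse [array([ 0.632, -0.284,  0.026])]
scene tape_roll [array([0.615, 0.293, 0.021])]
long top (array([ 0.6187, -0.0996,  1.5834]), np.float64(0.972))
long scene (array([ 0.618 , -0.0995,  1.6055]), np.float64(0.913))
square top (array([0.4586, 0.1827, 1.7237]), np.float64(0.954))
square scene (array([0.4989, 0.1672, 1.7442]), np.float64(0.395))
medium top (array([ 0.4736, -0.1975,  1.8224]), np.float64(0.956))
medium scene (array([ 0.4728, -0.1975,  1.8265]), np.float64(0.946))
small top (array([ 4.7210e-01, -3.0000e-04,  1.4599e+00]), np.float64(0.941))
small scene (array([4.7280e-01, 1.0000e-03, 1.4726e+00]), np.float64(0.871))
```

View pics/end_top.png

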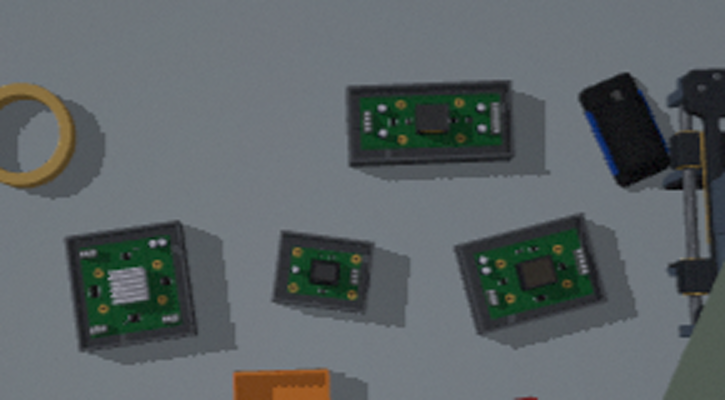

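View pics/end_scene.png

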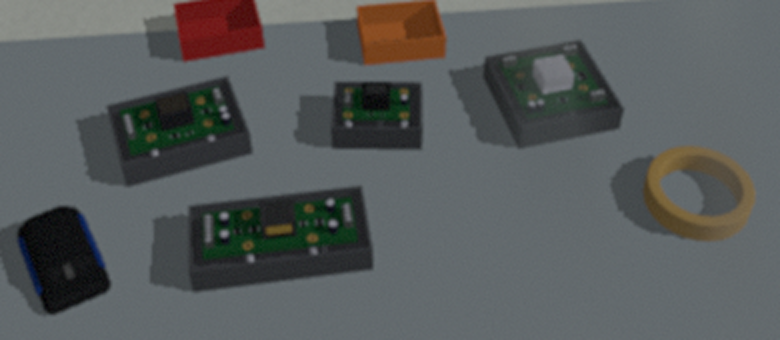

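All four boards sit flat and level inside the rims of their own trays: long near (430,122), square (130,285), small (322,272) and medium (535,272) in the top crop. The mouse and tape haven't moved. The gripper is high and touching nothing, so I'm handing in.

```bash
python3 -c "
from station import bot
print(bot.finish_job())"
```

```text
the job is handed in; nothing more can be done
None
```

I took the pile apart from the top down and stood each board in its own dark grey tray, then handed the job in at about 33 s. Each board was gripped by its centre part, lowered slowly until its feet touched (readings of 6–10 N), and only then released.

- **Placement:** Every board fits within about 2 mm of its tray's centre in the top camera, against at least 9 mm of clearance. All four look flat and right way up. In the scene view, the long, medium and small boards agree with this.
- **Mouse and tape roll:** Both were found where they started, to within the 4–5 mm the networks are good to.
- **Check that disagreed:** The scene-view fit of the square board failed, with an overlap of only 0.40 and a position about 40 mm off. I put this down to a poor mask. The top-camera fit (0.95 overlap), the wrist picture and the scene picture all show it seated in its tray.
- **Smaller mismatch:** The long board's yaw fit differs by about 1.3° between the two views, which is within the fitting error.

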